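# Probe the bell-mould base plate and put the rub stone on its high pad

### The job

One of the four pads on the base plate stands proud: take the spring probe from its rack and touch its tip down on the middle of each pad, starting with the pad at the plate's eared corner and going round clockwise seen from above, to feel which pad is highest. Hang the probe back on its rack, then lay the grey rub stone flat and centred on the high pad so that it gets dressed next. Do not disturb the small bell pattern.

Things in the scene. Friction and masses are not known exactly. Their poses are not given: they have to be found in the camera images.
- plate: Fixed dark-steel plate 170 x 170 x 20 mm flat on the table at any yaw; origin at the centre of its underside. It bears four round steel pads near its corners, (+-58, +-58) mm. A round ear (radius 18 mm) sticks out at pad 1's corner only, centred at (+92, +92) mm. One pad, any of them, is 3 to 4 mm higher than the rest, shown by no pose here: its top is 35 mm above the table, the others' 31 to 32.
- pad1 (a point): Centre of bearing pad 1 of the base plate (at the corner with the ear), given at the plate's top face, 20 mm above the table. The pad is a round steel boss 40 mm in diameter; its top stands 11 to 12 mm above this point, or 15 mm if it is the high pad.
- pad2 (a point): Centre of bearing pad 2 of the base plate (next clockwise from pad 1, seen from above), given at the plate's top face, 20 mm above the table. The pad is a round steel boss 40 mm in diameter; its top stands 11 to 12 mm above this point, or 15 mm if it is the high pad.
- pad3 (a point): Centre of bearing pad 3 of the base plate (diagonally opposite pad 1), given at the plate's top face, 20 mm above the table. The pad is a round steel boss 40 mm in diameter; its top stands 11 to 12 mm above this point, or 15 mm if it is the high pad.
- pad4 (a point): Centre of bearing pad 4 of the base plate (last, next counterclockwise from pad 1), given at the plate's top face, 20 mm above the table. The pad is a round steel boss 40 mm in diameter; its top stands 11 to 12 mm above this point, or 15 mm if it is the high pad.
- probe_grip (a point): Middle of the probe's grip, an upright aluminium square bar 26 x 26 mm, 56 mm high, sides along this frame's x and y, z up. It starts hanging in the rack, square to it. Below: flange of 46 mm diameter, 6 mm thick (underside 34 mm below this point), 16 mm barrel 22 mm long, 8 mm plunger. The free tip is 89 mm below this point. Mass 0.22 kg.
- probe_tip (a point): The lowest point of the probe's 10 mm ball tip, on the plunger; it moves with the plunger.
- plunger (a joint): How far the probe's plunger is pushed in, m: 0 when free, 0.012 when fully in. Spring about 1 N at first touch, 600 N/m on, about 8 N when fully in. A touch counts when it is pushed in by more than 1 mm.
- rack_seat (a point): Seat centre of the fixed probe rack, 80 mm above the table: two level steel rails along this frame's x, 70 mm long, 14 mm wide, 24 mm apart (gap y = -12 to +12 mm), on posts over a wooden foot 100 x 100 mm. The flange rests on the rails, the barrel hangs in the gap; lift straight up, lower from above.
- stone_mid (a point): Centre of the grey rub stone, a plain loose block 62 (x) x 34 (y) x 30 mm (z), about 0.14 kg, lying flat on the table at the start. The larger pale block is wood and not it.
- wax_bell: Small cream bell pattern standing loose on the table, 62 mm in diameter, 80 mm high; origin at the centre of its underside.
Not all that is in view belongs to the job. Of the things that look like the part that bears stone_mid, the larger one is meant.

How it is judged (in metres and radians):
On the way, in this order (a step that is already met when the one before it is completed fails the run):
1. the probe's tip is pressed down on the middle of pad 1 (within 13 mm, plunger in over 1 mm) (horizontal distance between probe_tip and pad1 below 0.013 m and height (world z) of probe_tip below 0.045 m and value of joint plunger above 0.001 m), for 0.1 s.
2. the probe's tip is pressed down on the middle of pad 2 (within 13 mm, plunger in over 1 mm) (horizontal distance between probe_tip and pad2 below 0.013 m and height (world z) of probe_tip below 0.045 m and value of joint plunger above 0.001 m), for 0.1 s.
3. the probe's tip is pressed down on the middle of pad 3 (within 13 mm, plunger in over 1 mm) (horizontal distance between probe_tip and pad3 below 0.013 m and height (world z) of probe_tip below 0.045 m and value of joint plunger above 0.001 m), for 0.1 s.
4. the probe's tip is pressed down on the middle of pad 4 (within 13 mm, plunger in over 1 mm) (horizontal distance between probe_tip and pad4 below 0.013 m and height (world z) of probe_tip below 0.045 m and value of joint plunger above 0.001 m), for 0.1 s.
5. the probe hangs in its rack again, upright and let go (horizontal distance between probe_grip and rack_seat below 0.018 m and z of probe_grip in the frame of rack_seat between 0.03 and 0.038 m and angle between probe_grip's own z axis and vertical below 0.1 rad and contact force between the fingers and anything else below 0.1 N), for 0.2 s.
6. the rub stone lies flat on the high pad and is let go ((horizontal distance between stone_mid and pad1 below 0.015 m or horizontal distance between stone_mid and pad2 below 0.015 m or horizontal distance between stone_mid and pad3 below 0.015 m or horizontal distance between stone_mid and pad4 below 0.015 m) and z of stone_mid in the frame of plate between 0.0485 and 0.0525 m and angle between stone_mid's own z axis and vertical below 0.06 rad and contact force between the fingers and anything else below 0.1 N), for 0.2 s.
At the end, for the whole second after the job is handed in: The probe hangs upright in its rack (within 18 mm of the seat's centre, flange on the rails, tilt under 0.1 rad) and the rub stone lies flat (tilt under 0.06 rad) on the high pad, its centre within 15 mm of the pad's centre; both released (all of step 6 and horizontal distance between probe_grip and rack_seat below 0.018 m and z of probe_grip in the frame of rack_seat between 0.03 and 0.038 m and angle between probe_grip's own z axis and vertical below 0.1 rad); the robot touches nothing.
It fails at once if the small bell pattern is knocked (moved over 20 mm or tipped) (distance of wax_bell from where it was at the start of the episode above 0.02 m or angle between wax_bell's own z axis and vertical above 0.3 rad).
It also fails if it takes over 72 s, if anything falls off the work surface, if the arm or the gripper's body presses on something with over 40 N, if the wrist force passes 120 N, or if a joint passes its speed limit or range.

### The arm

A 6-joint arm with a two-finger parallel gripper is mounted at the origin on the work surface. World frame = base frame: x ahead of the robot, y to its left, z up, the work surface at z = 0. Lengths are in mm, angles in degrees, forces in N, time in s.
With the tool pointing down it reaches from about 350 to 850 mm from the base axis. Payload 8.1 kg.
Tool frame: the origin (TCP) lies between the finger pads; the fingertips stand 22 mm ahead of it and the grasp point (between the pads) lies 3 mm ahead of it (r.nose_length is the z of the fingertips in the tool frame, in mm); z points along the fingers, x is the direction in which the jaws open and shut, and the axes are right-handed (so a half turn about z gives the same grasp; the last joint's range is limited). The gripper opens to 85 mm and grips with 20 to 120 N. Pads are 22 mm wide; open, the fingers measure 114 mm over their backs; the gripper's body (76 mm by 85 mm) begins 54 mm behind the grasp point. The pads swing forward as they close: fully open they stand 13 mm farther back than shut.
Start: joints at [-71.585, 7.471, 85.268, -0, 87.261, -4.893], TCP at [237.423, -551.031, 253.292] pointing down, gripper open.
Joint ranges: [-169.43, 169.43], [-51.17, 129.36], [1.28, 143.12], [-76.62, 256.62], [0, 156.53], [-152.29, 152.29]. Speed limits (degrees/s): [136.94, 136.94, 159.86, 180, 180, 180].

### API

Orientations are given as [roll, pitch, yaw] about the fixed x, y, z axes, in that order (R = Rz(yaw) Ry(pitch) Rx(roll)).
In Python, from bench import r gives the robot as it stands.
- The arm moves only by the shell command python3 -m jog 'ROWS' [FORCE]. ROWS is JSON, a list of rows, each a list of 5 numbers: the shift along the tool's x, y, z in m, then the turn about the tool's z in degrees, then the opening in per cent of the stroke, from 0 (shut) to 100 (fully open). A call has 1 to 8 rows; each row is the pose to reach, as a shift and turn from the pose measured when the call began, along the tool's axes at that moment; what a row does not reach only later rows make up. A row lasts 1/10 s, in which the tool goes at most 50 mm and 8.59 degrees, less where a joint would pass 70% of its speed; a pose out of reach is approached as far as the arm can. A call with a gripper value outside its range is refused whole. The fingers move at their own pace and stop on an object; FORCE is the grip in N (left out, the last holds). Time passes only in rows, so rows that repeat a pose let the fingers close. It gives the time, the measured TCP pose, the force and the opening at its end, in the units of the state.
- r.sense(): the state, without advancing time (a new reading comes with each control period).
- r.snapshot(name): name is "side" or "top" or "wrist"; returns a dict with "image" (384x512x3 uint8, red, green, blue), "K" (3x3 intrinsics, pixels), "distortion" ([k1, k2, p1, p2, k3] as OpenCV has them; the pictures are not rectified), "T" (4x4, takes a point from camera to world coordinates); the wrist camera has in their place "tool_from_camera" (4x4, takes a point from camera to tool coordinates, whose origin is the TCP and whose axes are the tool frame's). Camera axes: x right, y down, z forward; pixel columns grow to the right and rows downward; lengths in mm; the calibration is good to about 2 mm. A picture is of the moment at which its call begins: read the wrist's pose just before it. There is no depth.
- r.hand_in(): hands the job in, once; it reports no verdict.
Trained networks look in a picture, given as the dict that the camera call returned (one of the last four; its "shot" number tells which), for a name from the list of things; names that differ only in an ending like _2 or _b are one class to them, and where a whole thing is asked for, a point or a joint stands for the part that bears it (a point fixed in the world has none). Each returns a list of dicts, best first, with "conf" (0 to 1); they miss things now and then, are a little off and sometimes report something else, mostly with a low value. They report only what shows in the picture. A call takes as long as a camera call. They do not tell look-alikes from the thing itself.
- r.search_frame(picture, label): "bbox" ([left, top, right, bottom] in pixels, round what is visible of it).
- r.pinpoint(picture, label): "uv" ([column, row] in pixels: a listed point, or the origin of a listed thing).
The state is a dict: "time": time; "joint_pos": joint angles; "qd": joint speeds; "joint_efforts": joint torques, N m; "tool_pos": TCP position; "tcp_rot": TCP orientation; "ft_force": force on the tool from outside, world axes, zero at the start; "wrist_torque": the same for the moment, N m; "finger_gap": finger opening in mm.
Only numpy, scipy, OpenCV 4.12 (cv2) and the standard library are available. Lean on these libraries where they do the work, as an engineer would, in place of code of your own. Each camera call takes 0.05 s, during which the arm holds its last target. There are 200 camera calls.

## Working session

There is one attempt and no reset: what is moved stays moved. The work goes in short steps, Python scripts to look and compute and a shell command to move; the robot and the scene stay as the last step left them, time stands still between calls to the robot, and variables do not carry over. Pictures are saved under pics/ and viewed, about 8 in all and at most 12, crops included, and the job is handed in when it is done.

```bash
ls; mkdir -p pics
cat > h.py <<'E'
import numpy as np, cv2
from bench import r
from scipy.spatial.transform import Rotation as Ro
def toolT():
    s=r.sense(); T=np.eye(4); T[:3,:3]=Ro.from_euler('xyz',s['tcp_rot'],degrees=True).as_matrix(); T[:3,3]=s['tool_pos']; return T
def snap(n):
    W=toolT(); p=r.snapshot(n)
    if n=='wrist': p['Tw']=W@np.array(p['tool_from_camera'])
    else: p['Tw']=np.array(p['T'])
    return p
def ray(p,uv):
    x=cv2.undistortPoints(np.array([[uv]],float),np.array(p['K'],float),np.array(p['distortion'],float))[0,0]
    return p['Tw'][:3,3],p['Tw'][:3,:3]@np.array([x[0],x[1],1])
def atz(p,uv,z):
    o,d=ray(p,uv); return o+d*(z-o[2])/d[2]
def proj(p,X):
    T=np.linalg.inv(p['Tw']); rv=cv2.Rodrigues(T[:3,:3])[0]
    return cv2.projectPoints(np.array([X],float),rv,T[:3,3],np.array(p['K'],float),np.array(p['distortion'],float))[0][0,0]
def tri(a,b):
    (o1,d1),(o2,d2)=a,b; A=np.c_[d1,-d2]; t=np.linalg.lstsq(A,o2-o1,rcond=None)[0]
    P,Q=o1+t[0]*d1,o2+t[1]*d2; return (P+Q)/2,np.linalg.norm(P-Q)
def save(p,n): cv2.imwrite('pics/'+n,p['image'][:,:,::-1])
H=dict(pad1=20,pad2=20,pad3=20,pad4=20,plate=0,probe_grip=114,rack_seat=80,stone_mid=15,wax_bell=0,probe_tip=25)
def jogrow(tgt,yaw=None):
    """shift in current tool axes (m)"""
    T=toolT(); return np.round(T[:3,:3].T@(np.array(tgt)-T[:3,3])/1000,4)
E
python3 - <<'E'
from h import *
s=r.sense(); print(s['tool_pos'],s['tcp_rot'],s['time'])
P={}
for n in('top','side'):
    p=snap(n); save(p,n+'0.png'); P[n]=p
    print(n,'cam',p['Tw'][:3,3].round())
    for l in H:
        print(l,[(round(d['conf'],2),np.round(d['uv']).tolist(),atz(p,d['uv'],H[l]).round(0)[:2].tolist()) for d in r.pinpoint(p,l)[:4]])
E
```

```text
pics
[ 237.2446945  -550.53083033  252.23949794] [-1.79991259e+02  1.07572816e-01 -6.66940335e+01] 0.0
top cam [477.   6. 991.]
pad1 [(0.88, [241.0, 236.0], [514.0, 38.0]), (0.82, [223.0, 175.0], [675.0, 85.0]), (0.82, [200.0, 214.0], [573.0, 144.0]), (0.8, [262.0, 198.0], [611.0, -15.0])]
pad2 [(0.88, [241.0, 236.0], [514.0, 38.0]), (0.82, [223.0, 175.0], [675.0, 85.0]), (0.82, [200.0, 214.0], [573.0, 144.0]), (0.8, [262.0, 198.0], [611.0, -15.0])]
pad3 [(0.88, [241.0, 236.0], [514.0, 38.0]), (0.82, [223.0, 175.0], [675.0, 85.0]), (0.82, [200.0, 214.0], [573.0, 144.0]), (0.8, [262.0, 198.0], [611.0, -15.0])]
pad4 [(0.88, [241.0, 236.0], [514.0, 38.0]), (0.82, [223.0, 175.0], [675.0, 85.0]), (0.82, [200.0, 214.0], [573.0, 144.0]), (0.8, [262.0, 198.0], [611.0, -15.0])]
plate [(0.85, [231.0, 210.0], [583.0, 65.0])]
probe_grip [(0.72, [108.0, 263.0], [454.0, 340.0])]
rack_seat [(0.84, [116.0, 260.0], [461.0, 332.0])]
stone_mid [(0.89, [379.0, 261.0], [446.0, -311.0]), (0.67, [388.0, 221.0], [548.0, -343.0])]
wax_bell [(0.83, [156.0, 158.0], [726.0, 264.0])]
probe_tip []
side cam [518. 
[... 348 characters left out ...]
95, [263.0, 253.0], [573.0, 142.0]), (0.87, [285.0, 223.0], [519.0, 29.0]), (0.86, [250.0, 209.0], [622.0, -21.0]), (0.74, [224.0, 236.0], [682.0, 92.0])]
pad4 [(0.95, [263.0, 253.0], [573.0, 142.0]), (0.87, [285.0, 223.0], [519.0, 29.0]), (0.86, [250.0, 209.0], [622.0, -21.0]), (0.74, [224.0, 236.0], [682.0, 92.0])]
plate [(0.64, [310.0, 308.0], [448.0, 290.0]), (0.57, [255.0, 234.0], [601.0, 58.0])]
probe_grip [(0.64, [306.0, 293.0], [466.0, 334.0])]
rack_seat [(0.71, [307.0, 306.0], [461.0, 343.0])]
stone_mid [(0.6, [308.0, 155.0], [452.0, -315.0]), (0.57, [279.0, 147.0], [552.0, -354.0])]
wax_bell [(0.73, [192.0, 291.0], [737.0, 264.0])]
probe_tip [(0.33, [307.0, 293.0], [459.0, 266.0])]
```

Run:
```python
import cv2
a=cv2.imread('pics/top0.png')[120:320,60:460]; cv2.imwrite('pics/top0c.png',cv2.resize(a,None,fx=2,fy=2,interpolation=cv2.INTER_CUBIC))
b=cv2.imread('pics/side0.png')[110:360,140:380];cv2.imwrite('pics/side0c.png',cv2.resize(b,None,fx=2.4,fy=2.4,interpolation=cv2.INTER_CUBIC))
```

```text
(no output)
```

View pics/top0c.png

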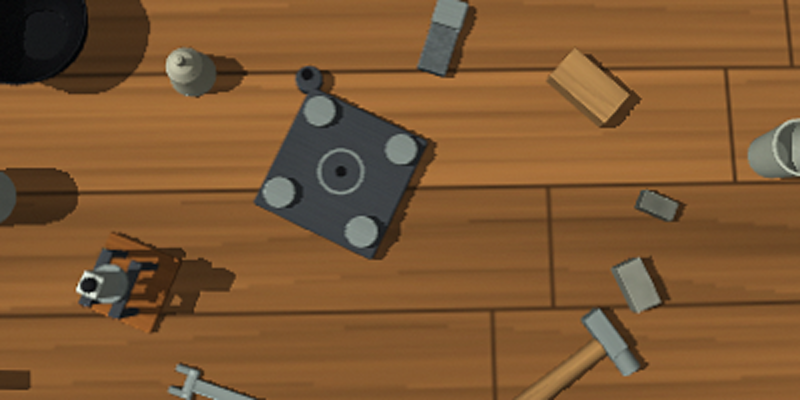

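View pics/side0c.png

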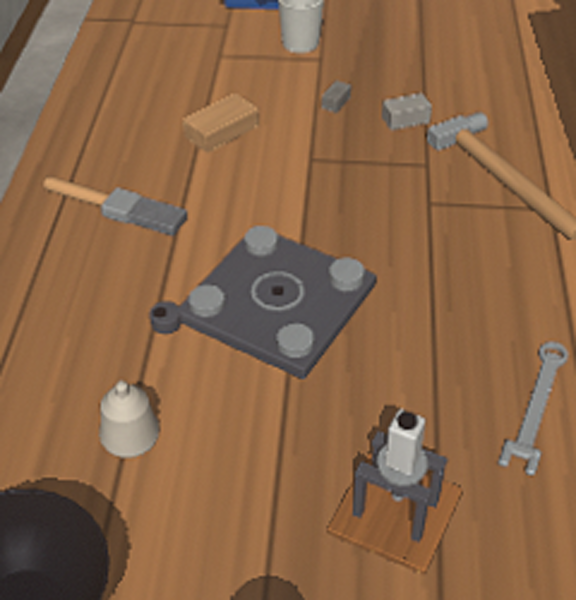

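The larger grey block at px (379,262) is the stone. The smaller grey block at (389,222) is the look-alike, and the block at (356,164) is the pale wood. The ear at px (214,159) puts pad 1 at about (675,85). Going clockwise, pad 2 is (611,-15), pad 3 (514,38) and pad 4 (573,144). The probe hangs in its rack at px (105,262), and the bell is at (156,158).

```bash
cat >> h.py <<'E'
def fitplate(pts):
    """pts: 4x2 for pad1..4; returns centre, yaw"""
    M=np.array([[58,58],[58,-58],[-58,-58],[-58,58]],float); P=np.array(pts)
    c=P.mean(0); q=P-c; a=np.arctan2((M[:,0]*q[:,1]-M[:,1]*q[:,0]).sum(),(M*q).sum())
    R=np.array([[np.cos(a),-np.sin(a)],[np.sin(a),np.cos(a)]]); F=M@R.T+c
    return c,np.degrees(a),F
E
python3 - <<'E'
from h import *
P={n:snap(n) for n in('top','side')}
g=np.array([[675,85],[611,-15],[514,38],[573,144]])
out={}
for n,p in P.items():
    D=r.pinpoint(p,'pad1'); pts=[]
    for k in g:
        pts.append(min((d['uv'] for d in D),key=lambda u:np.linalg.norm(atz(p,u,20)[:2]-k)))
    out[n]=pts
    w=[atz(p,u,20)[:2] for u in pts]; c,a,F=fitplate(w); print(n,c.round(1),round(a,1),(F-w).round(1).tolist())
T=[tri(ray(P['top'],a),ray(P['side'],b)) for a,b in zip(out['top'],out['side'])]
for t,e in T: print(t.round(1),round(e,1))
for l in('probe_grip','rack_seat','stone_mid'):
    f=lambda p:r.pinpoint(p,l)[0]['uv']; t,e=tri(ray(P['top'],f(P['top'])),ray(P['side'],f(P['side']))); print(l,t.round(1),round(e,1))
for t in([430,-180,330],[430,250,330]): print(jogrow(t))
E
```

```text
top [596.1  66.5] -28.2 [[2.4, -3.6], [1.1, 2.3], [-1.9, -2.7], [-1.6, 4.0]]
side [598.1  59.6] -23.4 [[-3.2, -0.4], [2.7, -0.8], [0.4, 4.8], [0.0, -3.6]]
[674.3  93.5  22.9] 5.3
[622.1 -14.3  20.9] 6.8
[519.9  44.6  39.4] 2.7
[570.7 140.8  22. ] 6.1
probe_grip [462.8 336.3 115.4] 11.7
rack_seat [457.8 338.5  75.9] 2.9
stone_mid [ 451.8 -322.6   -4.9] 11.1
[-0.2646 -0.3237 -0.0767]
[-0.6595 -0.4938 -0.0767]
```

```bash
python3 -m jog '[[-0.03,-0.04,-0.01,0,100],[-0.06,-0.08,-0.02,0,100],[-0.09,-0.12,-0.03,0,100],[-0.12,-0.155,-0.04,0,100],[-0.15,-0.19,-0.05,0,100],[-0.18,-0.23,-0.06,0,100],[-0.21,-0.265,-0.07,0,100],[-0.24,-0.3,-0.076,0,100]]'
python3 -c "
from h import *
p=snap('wrist');save(p,'w0.png');print(p['tool_from_camera'])
for t in([470,40,340],[440,310,340]): print(jogrow(t))
for l in('stone_mid','plate','pad1'):print(l,[(round(d['conf'],2),np.round(d['uv']).tolist(),atz(p,d['uv'],H[l]).round(0)[:2].tolist()) for d in r.pinpoint(p,l)[:4]])
"
```

```text
time: 2.4
tool_pos: [418.7, -210.2, 330.6]
tcp_rot: [-179.9, -0.1, -66.7]
ft_force: [0.9, -0.1, 0.7]
finger_gap: 85.6
[[ 9.99999729e-01 -6.63861358e-04  3.18830711e-04  9.39077421e-03]
 [ 5.41765577e-04  9.56380069e-01  2.92124751e-01 -7.26864744e+01]
 [-4.98853671e-04 -2.92124499e-01  9.56380169e-01 -1.20375044e+02]
 [ 0.00000000e+00  0.00000000e+00  0.00000000e+00  1.00000000e+00]]
[-0.2049 -0.1423 -0.0077]
[-0.4644 -0.2227 -0.0073]
stone_mid [(0.76, [369.0, 109.0], [545.0, -341.0]), (0.61, [320.0, 158.0], [451.0, -308.0])]
plate []
pad1 [(0.77, [116.0, 18.0], [517.0, 35.0])]
```

```bash
python3 -c "
from h import *
print(jogrow([640,85,350]))"
```

```text
[-0.1834 -0.3212 -0.0205]
```

```bash
python3 -m jog '[[-0.023,-0.04,-0.003,0,100],[-0.046,-0.08,-0.006,0,100],[-0.07,-0.12,-0.009,0,100],[-0.093,-0.16,-0.012,0,100],[-0.116,-0.2,-0.015,0,100],[-0.14,-0.24,-0.018,0,100],[-0.163,-0.28,-0.02,0,100],[-0.183,-0.32,-0.02,0,100]]'
python3 - <<'E'
from h import *
p=snap('wrist');save(p,'w1.png')
D=r.pinpoint(p,'pad1'); 
for z in (20,):
    W=[atz(p,d['uv'],z)[:2] for d in D[:4]]; print(np.round(W,1).tolist(),[np.round(d['uv']).tolist() for d in D])
    g=np.array([[675,88],[615,-15],[517,40],[573,143]])
    w=[min(W,key=lambda q:np.linalg.norm(q-k)) for k in g]
    c,a,F=fitplate(w); print(c.round(1),round(a,1),F.round(1).tolist(),(F-w).round(1).tolist())
print(jogrow([455,335,300]))
E
```

```text
time: 3.4
tool_pos: [640.3, 83.7, 349.2]
tcp_rot: [180.0, -0.1, -66.6]
ft_force: [1.7, -1.6, 0.4]
finger_gap: 85.6
[[518.1, 44.8], [620.8, -14.1], [667.9, 85.5], [573.2, 146.1]] [[245.0, 226.0], [303.0, 186.0], [258.0, 134.0], [200.0, 174.0]]
[595.   65.6] -29.1 [[673.9, 88.0], [617.4, -13.3], [516.1, 43.1], [572.6, 144.5]] [[6.0, 2.5], [-3.3, 0.8], [-2.0, -1.7], [-0.7, -1.6]]
[-0.3024  0.0706  0.0463]
```

View pics/w1.png

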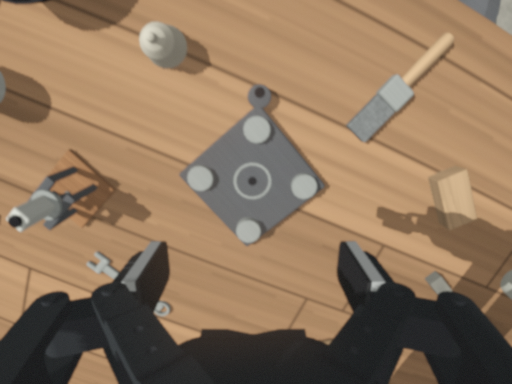

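```bash
cat > seg.py <<'E'
from h import *
def pads(p,F,z=32):
    hsv=cv2.cvtColor(p['image'],cv2.COLOR_RGB2HSV); m=((hsv[...,2]>105)&(hsv[...,1]<70)).astype(np.uint8)
    n,l,st,ce=cv2.connectedComponentsWithStats(m,connectivity=4); W=[]
    for f in F:
        u=proj(p,[f[0],f[1],z]); k=[i for i in range(1,n) if st[i,4]>60]
        i=min(k,key=lambda i:np.linalg.norm(ce[i]-u)); W.append(atz(p,ce[i],z)[:2]); print(u.round(),ce[i].round(1),st[i].tolist())
    return np.array(W)
E
python3 - <<'E'
from seg import *
F=[[673.9,88],[617.4,-13.3],[516.1,43.1],[572.6,144.5]]
for n in('wrist','top'):
    p=snap(n)
    if n=='top': p['image']=cv2.imread('pics/top0.png')[:,:,::-1].copy()
    w=pads(p,F); c,a,G=fitplate(w); print(n,c.round(1),round(a,1),G.round(1).tolist(),(G-w).round(1).tolist())
E
```

```text
[261. 131.] [253.3 176.1] [181, 85, 139, 163, 10415]
[305. 191.] [253.3 176.1] [181, 85, 139, 163, 10415]
[247. 232.] [253.3 176.1] [181, 85, 139, 163, 10415]
[201. 177.] [253.3 176.1] [181, 85, 139, 163, 10415]
wrist [606.4  70.8] 0.0 [[664.4, 128.8], [664.4, 12.8], [548.4, 12.8], [548.4, 128.8]] [[58.0, 58.0], [58.0, -58.0], [-58.0, -58.0], [-58.0, 58.0]]
[221. 174.] [219.3 174.9] [212, 168, 16, 15, 178]
[261. 195.] [260.  194.1] [253, 187, 15, 15, 183]
[239. 236.] [240.1 235.3] [232, 228, 17, 16, 198]
[199. 214.] [198.8 215.6] [191, 208, 16, 16, 187]
top [593.9  66.6] -26.3 [[671.6, 92.9], [620.3, -11.1], [516.3, 40.3], [567.6, 144.3]] [[0.1, 0.2], [-0.1, -0.0], [-0.2, -0.2], [0.1, 0.0]]
```

```bash
python3 -m jog '[[-0.045,0.01,0.007,0,100],[-0.09,0.02,0.014,0,100],[-0.135,0.03,0.02,0,100],[-0.18,0.04,0.025,0,100],[-0.225,0.05,0.03,0,100],[-0.27,0.06,0.04,0,100],[-0.302,0.068,0.046,0,100],[-0.302,0.068,0.046,0,100]]'
python3 - <<'E'
from h import *
p=snap('wrist');save(p,'w2.png')
for l in('probe_grip','rack_seat'):print(l,[(round(d['conf'],2),np.round(d['uv']).tolist(),atz(p,d['uv'],H[l]).round(1)[:2].tolist()) for d in r.pinpoint(p,l)[:2]])
E
```

```text
time: 4.4
tool_pos: [454.5, 333.4, 301.1]
tcp_rot: [179.8, 0.0, -66.5]
ft_force: [0.0, 0.1, -0.1]
finger_gap: 85.6
probe_grip [(0.96, [254.0, 166.0], [460.6, 334.7])]
rack_seat []
```

View pics/w2.png

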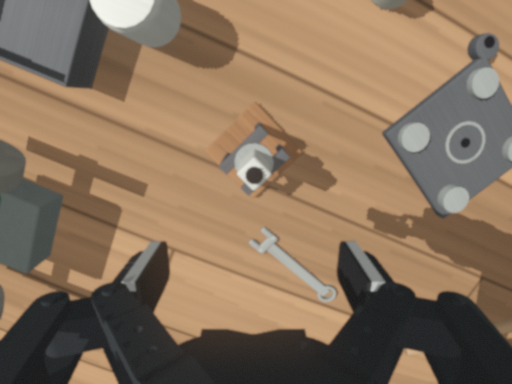

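```bash
python3 -m jog '[[0,0,0.02,-8.5,100],[0,0,0.04,-17,100],[0,0,0.055,-25.5,100],[0,0,0.07,-34,100],[0,0,0.07,-40,100],[0,0,0.07,-40,100]]'
python3 - <<'E'
from h import *
print(r.sense()['joint_pos'])
p=snap('wrist');save(p,'w3.png');np.savez('w3.npz',Tw=p['Tw'],K=p['K'],d=p['distortion'])
d=r.pinpoint(p,'probe_grip')
for l in('probe_grip','rack_seat'):
  for d in r.pinpoint(p,l)[:2]: print(l,round(d['conf'],2),np.round(d['uv'],1),atz(p,d['uv'],H[l]).round(1)[:2])
u,v=proj(p,[460,335,114]); print(u,v)
x0,y0=int(max(0,u-100)),int(max(0,v-90)); c=p['image'][y0:y0+200,x0:x0+200,::-1]
cv2.imwrite('pics/w3c.png',cv2.resize(c,None,fx=3,fy=3,interpolation=cv2.INTER_CUBIC)); print(x0,y0)
E
```

```text
time: 5.15
tool_pos: [458.7, 328.9, 232.1]
tcp_rot: [179.8, 0.0, -26.7]
ft_force: [-0.1, 0.1, 0.4]
finger_gap: 85.6
[ 3.04872721e+01  2.71244857e+00  9.25330576e+01 -8.45802654e-02
  8.48898826e+01  5.72174352e+01]
probe_grip 0.91 [250.2 187.5] [456.8 332.7]
probe_grip 0.73 [392.5 251.4] [547.5 217.2]
252.32465511721884 183.61683108038255
152 93
```

View pics/w3c.png

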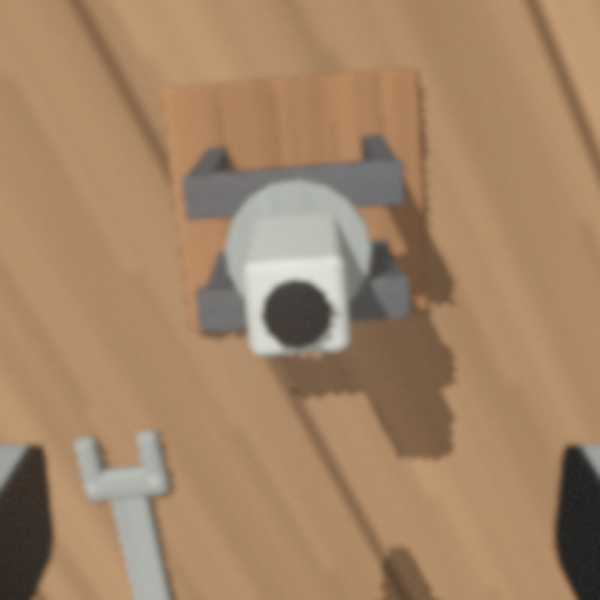

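Run:
```python
from h import *
z=np.load('w3.npz'); p=dict(K=z['K'],distortion=z['d'],Tw=z['Tw'])
f=lambda u,v,h:atz(p,(152+u/3,93+v/3),h)[:2]
print('hole',f(297,314,142),'flange',f(299,249,86))
for a,b,h in(((165,87),(418,68),15),((187,182),(402,165),80),((187,217),(403,202),80),((200,332),(408,315),80)):
    d=f(*b,h)-f(*a,h); print(np.degrees(np.arctan2(d[1],d[0])),np.hypot(*d))
c=[f(246,263,142),f(347,258,142),f(349,350,142),f(252,354,142)];print(np.round(c,1).tolist(),np.mean(c,0))
a,b=f(187,182,80),f(408,315,80); print('seat?',(f(187,182,80)+f(402,165,80)+f(200,332,80)+f(408,315,80))/4)
```

```text
hole [457.68867394 332.58962399] flange [459.20998024 334.88127987]
-22.569463945401935 95.79144943687815
-22.21894727244609 67.67143667394066
-22.7249077804506 68.73677417890626
-21.822568683008377 68.92038320294107
[[452.4, 350.3], [475.4, 340.1], [465.2, 317.9], [442.4, 328.1]] [458.86949063 334.08533536]
seat? [458.31435099 333.11047222]
```

```bash
python3 -c "
from h import *
print(jogrow([458.5,333.7,119]))"
```

```text
[-0.0016 -0.0032  0.1141]
```

```bash
python3 -m jog '[[-0.002,-0.003,0.0,-4,100],[-0.002,-0.003,0.04,-4,100],[-0.002,-0.003,0.08,-4,100],[-0.002,-0.003,0.1141,-4,100],[-0.002,-0.003,0.1141,-4,60],[-0.002,-0.003,0.1141,-4,25],[-0.002,-0.003,0.1141,-4,25],[-0.002,-0.003,0.1141,-4,20]]' 60
python3 -m jog '[[0,0,0,0,10],[0,0,0,0,10],[0,0,0,0,10]]' 60; python3 -c "
from h import *
p=snap('wrist');save(p,'w4.png');print(r.sense()['wrist_torque'],r.sense()['tool_pos'])"
```

```text
time: 6.15
tool_pos: [459.7, 334.7, 121.9]
tcp_rot: [-179.9, -0.2, -22.9]
ft_force: [-0.3, 0.1, 0.4]
finger_gap: 28.5
time: 6.45
tool_pos: [459.8, 334.8, 122.3]
tcp_rot: [-179.8, -0.2, -22.9]
ft_force: [-0.3, 0.3, -2.8]
finger_gap: 25.2
[0.06077077 0.11846504 0.00686172] [459.6547241  334.71334246 122.05854665]
```

```bash
python3 -m jog '[[0,0,-0.03,0,10],[0,0,-0.06,0,10],[0,0,-0.1,0,10],[0,0,-0.1,0,10]]'
python3 -c "
from h import *
p=snap('wrist');save(p,'w5.png');print(jogrow([671.6,92.9,220]))
for d in r.pinpoint(p,'probe_grip')[:2]: print(d)
for d in r.pinpoint(p,'probe_tip')[:2]: print(d)
"
```

```text
time: 6.9
tool_pos: [461.9, 336.2, 228.9]
tcp_rot: [-179.4, -0.5, -22.9]
ft_force: [1.0, 1.0, -0.7]
finger_gap: 25.4
[0.2884 0.1417 0.0067]
{'uv': [254.3, 257.8], 'conf': 0.67}
```

View pics/w5.png

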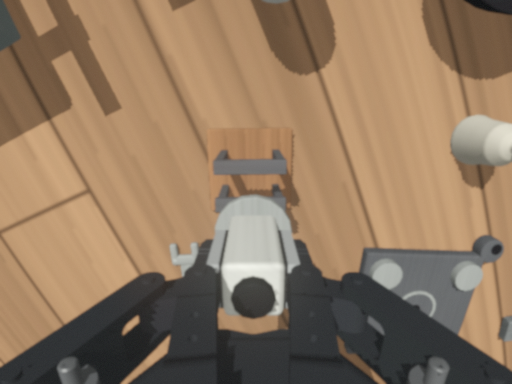

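```bash
python3 -m jog '[[0.042,0.0206,0.001,0,10],[0.084,0.0412,0.002,0,10],[0.126,0.062,0.003,0,10],[0.168,0.0825,0.004,0,10],[0.21,0.103,0.005,0,10],[0.25,0.1225,0.006,0,10],[0.2884,0.1417,0.03,0,10],[0.2884,0.1417,0.06,0,10]]'
python3 -c "
from h import *
p=snap('side');save(p,'s1.png');print(jogrow([671.6,92.9,145]))
for d in r.pinpoint(p,'probe_tip')[:2]: print(d,atz(p,d['uv'],60))
T=toolT();print(proj(p,(T@[0,0,97,1])[:3]))
"
```

```text
time: 7.85
tool_pos: [672.3, 86.4, 160.1]
tcp_rot: [-180.0, -0.3, -23.2]
ft_force: [-1.0, -0.0, -2.2]
finger_gap: 25.6
[ 0.0024 -0.0059  0.0067]
{'uv': [227.2, 224.9], 'conf': 0.36} [671.10051576  87.50484758  60.        ]
[229.64742434 226.8182572 ]
```

```bash
python3 -m jog '[[0.0,-0.006,0.0,0,10],[0.001,-0.006,0.0,0,10],[0.001,-0.006,0.0,0,10]]'; python3 -c "
from h import *
print(jogrow([671.6,92.9,123.5]))"
```

```text
time: 8.25
tool_pos: [668.9, 96.3, 154.0]
tcp_rot: [179.8, 0.5, -22.9]
ft_force: [0.8, -0.3, -1.8]
finger_gap: 25.8
[0.004  0.002  0.0305]
```

```bash
python3 -m jog '[[0.004,0.002,0.01,0,10],[0.004,0.002,0.02,0,10],[0.004,0.002,0.0305,0,10],[0.004,0.002,0.0305,0,10],[0.004,0.002,0.0305,0,10],[0.004,0.002,0.0305,0,10]]'; for i in 1 2 3 4; do python3 -m jog '[[0,0,0,0,10]]'; done; python3 -c "
from h import *
p=snap('side');save(p,'s2.png');print(jogrow([671.6,92.9,123.5]))
for d in r.pinpoint(p,'probe_tip')[:2]: print(d,atz(p,d['uv'],32))
p=snap('wrist');save(p,'w6.png')
for d in r.pinpoint(p,'probe_tip')[:2]: print(d,atz(p,d['uv'],32))
"
```

```text
time: 8.85
tool_pos: [671.4, 93.0, 123.9]
tcp_rot: [179.8, 0.5, -22.9]
ft_force: [-2.0, 0.5, 0.9]
finger_gap: 25.6
time: 8.95
tool_pos: [671.4, 93.0, 124.3]
tcp_rot: [179.8, 0.5, -22.9]
ft_force: [-1.4, 0.3, 1.3]
finger_gap: 25.1
time: 9.05
tool_pos: [671.4, 93.0, 124.6]
tcp_rot: [179.8, 0.5, -22.9]
ft_force: [-1.6, -0.0, 0.7]
finger_gap: 25.1
time: 9.15
tool_pos: [671.4, 93.0, 124.8]
tcp_rot: [179.8, 0.5, -22.9]
ft_force: [-1.7, 0.4, 0.9]
finger_gap: 25.7
time: 9.25
tool_pos: [671.4, 93.0, 124.9]
tcp_rot: [179.8, 0.5, -22.9]
ft_force: [-1.5, -0.1, 1.2]
finger_gap: 25.4
[0.0002 0.     0.0014]
{'uv': [226.5, 235.3], 'conf': 0.59} [672.92322338  98.85540405  32.        ]
```

```bash
python3 -c "
import cv2
a=cv2.imread('pics/s2.png')[150:290,160:330]; cv2.imwrite('pics/s2c.png',cv2.resize(a,None,fx=4,fy=4,interpolation=cv2.INTER_CUBIC))"
```

```text
(no output)
```

View pics/s2c.png

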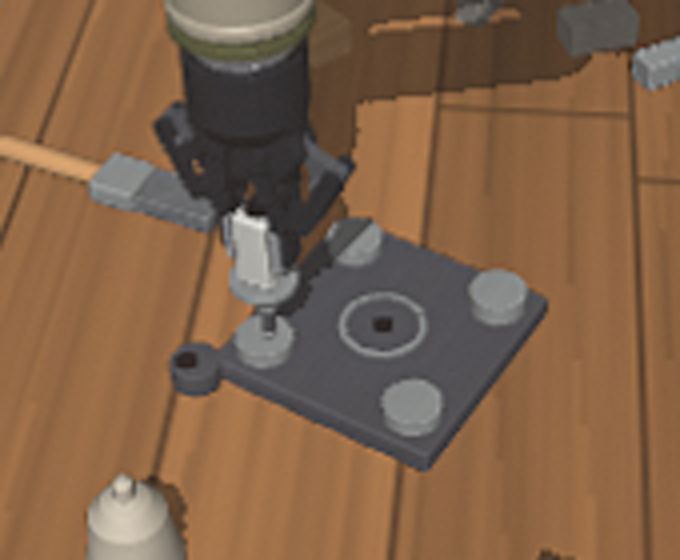

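Tip sits centred on pad 1 (crop (267,334)). It reads about 3.2 N at TCP z 124.8, so the pad top is about 31.5. On to pad 2.

```bash
python3 -c "
from h import *
print(jogrow([620.3,-11.1,150]))"
```

```text
[-0.0067  0.1159 -0.0247]
```

```bash
python3 -m jog '[[0,0,-0.025,0,10],[-0.002,0.03,-0.025,0,10],[-0.004,0.07,-0.025,0,10],[-0.0067,0.1,-0.025,0,10],[-0.0067,0.1159,-0.025,0,10],[-0.0067,0.1159,-0.025,0,10],[-0.0067,0.1159,-0.025,0,10]]'; python3 -c "
from h import *
print(jogrow([620.3,-11.1,123.5]))"
```

```text
time: 10.15
tool_pos: [620.7, -10.9, 150.3]
tcp_rot: [179.8, 0.5, -23.0]
ft_force: [0.0, 0.3, -2.7]
finger_gap: 25.3
[-0.0001  0.0002  0.0268]
```

```bash
python3 -m jog '[[0,0,0.01,0,10],[0,0,0.02,0,10],[0,0,0.0268,0,10],[0,0,0.0268,0,10],[0,0,0.0268,0,10],[0,0,0.0268,0,10],[0,0,0.0268,0,10]]'; for i in 1 2 3; do python3 -m jog '[[0,0,0,0,10]]' |grep -v -e gap -e rot; done; python3 -c "
from h import *
print(jogrow([516.3,40.3,150]))"
```

```text
time: 10.85
tool_pos: [620.6, -10.7, 123.9]
tcp_rot: [179.9, 0.5, -23.0]
ft_force: [-1.7, 1.6, 1.7]
finger_gap: 25.1
time: 10.95
tool_pos: [620.6, -10.7, 124.1]
ft_force: [-0.3, 1.3, 1.7]
time: 11.05
tool_pos: [620.6, -10.7, 124.3]
ft_force: [-1.5, 1.8, 1.6]
time: 11.15
tool_pos: [620.6, -10.7, 124.4]
ft_force: [-1.5, 2.0, 1.5]
[-0.1161 -0.0062 -0.0247]
```

```bash
python3 -m jog '[[0,0,-0.026,0,10],[-0.03,-0.002,-0.026,0,10],[-0.07,-0.004,-0.026,0,10],[-0.1,-0.006,-0.026,0,10],[-0.1161,-0.0062,-0.026,0,10],[-0.1161,-0.0062,-0.026,0,10],[-0.1161,-0.0062,-0.026,0,10]]'; python3 -c "
from h import *
print(jogrow([516.3,40.3,123.5]))"
```

```text
time: 11.85
tool_pos: [516.7, 40.0, 151.4]
tcp_rot: [179.9, 0.4, -23.0]
ft_force: [1.4, -0.5, -2.3]
finger_gap: 25.3
[-0.0003 -0.0002  0.0279]
```

```bash
python3 -m jog '[[0,0,0.01,0,10],[0,0,0.02,0,10],[0,0,0.0278,0,10],[0,0,0.0278,0,10],[0,0,0.0278,0,10],[0,0,0.0278,0,10],[0,0,0.0278,0,10]]'; for i in 1 2 3; do python3 -m jog '[[0,0,0,0,10]]' |grep -v -e gap -e rot; done; python3 -c "
from h import *
print(jogrow([567.6,144.3,150]))"
```

```text
time: 12.55
tool_pos: [516.8, 39.8, 124.1]
tcp_rot: [179.9, 0.3, -23.0]
ft_force: [0.0, -2.0, 4.0]
finger_gap: 25.4
time: 12.65
tool_pos: [516.8, 39.7, 124.3]
ft_force: [-1.1, -0.6, 3.1]
time: 12.75
tool_pos: [516.8, 39.7, 124.6]
ft_force: [-0.5, -1.3, 3.2]
time: 12.85
tool_pos: [516.8, 39.8, 124.6]
ft_force: [-0.2, -1.2, 2.5]
[ 0.0059 -0.116  -0.0257]
```

```bash
python3 -m jog '[[0,0,-0.026,0,10],[0.002,-0.03,-0.026,0,10],[0.004,-0.07,-0.026,0,10],[0.0059,-0.1,-0.026,0,10],[0.0059,-0.116,-0.026,0,10],[0.0059,-0.116,-0.026,0,10],[0.0059,-0.116,-0.026,0,10]]'; python3 -c "
from h import *
print(jogrow([567.6,144.3,123.5]))"
```

```text
time: 13.55
tool_pos: [566.8, 144.0, 149.4]
tcp_rot: [179.8, 0.4, -22.9]
ft_force: [0.5, -0.6, -1.9]
finger_gap: 25.5
[ 0.0008 -0.0007  0.0259]
```

```bash
python3 -m jog '[[0,0,0.01,0,10],[0,0,0.02,0,10],[0,0,0.026,0,10],[0,0,0.026,0,10],[0,0,0.026,0,10],[0,0,0.026,0,10],[0,0,0.026,0,10]]'; for i in 1 2 3; do python3 -m jog '[[0,0,0,0,10]]' |grep -v -e gap -e rot; done; python3 -c "
from h import *
print(jogrow([567.6,144.3,222]));print(jogrow([459.7,334.7,222]))"
```

```text
time: 14.25
tool_pos: [566.7, 143.9, 123.8]
tcp_rot: [179.8, 0.4, -22.9]
ft_force: [-1.6, -1.7, 1.8]
finger_gap: 25.4
time: 14.35
tool_pos: [566.7, 143.9, 124.0]
ft_force: [-1.8, -1.2, 1.9]
time: 14.45
tool_pos: [566.8, 143.9, 124.2]
ft_force: [-3.1, -0.9, 2.3]
time: 14.55
tool_pos: [566.8, 143.9, 124.3]
ft_force: [-1.2, -2.2, 1.2]
[-0.     -0.0003 -0.0977]
[-0.1735 -0.1337 -0.0971]
```

Tops from force: about 31.5, 32.0, 34.7 and 32.1, so pad 3 is the high one. Returning the probe.

```bash
python3 -m jog '[[0,0,-0.05,0,10],[0,0,-0.098,0,10],[-0.035,-0.027,-0.1,0,10],[-0.075,-0.058,-0.1,0,10],[-0.11,-0.085,-0.1,0,10],[-0.15,-0.115,-0.1,0,10],[-0.1735,-0.1337,-0.1,0,10],[-0.1735,-0.1337,-0.1,0,10]]'; python3 -m jog '[[0,0,0,0,10]]';python3 -c "
from h import *
print(jogrow([459.7,334.7,122]),r.sense()['tcp_rot'])"
```

```text
time: 15.35
tool_pos: [457.2, 338.3, 224.5]
tcp_rot: [179.9, 0.4, -22.6]
ft_force: [0.3, -0.4, -1.9]
finger_gap: 25.6
time: 15.45
tool_pos: [457.0, 338.7, 224.2]
tcp_rot: [179.8, 0.4, -22.5]
ft_force: [0.1, -0.3, -1.5]
finger_gap: 25.2
[0.0048 0.0024 0.1022] [179.84028102   0.44062978 -22.52889819]
```

```bash
python3 -m jog '[[0.0048,0.0024,0.02,0.4,10],[0.0048,0.0024,0.05,0.4,10],[0.0048,0.0024,0.055,0.4,10],[0.0048,0.0024,0.055,0.4,10]]';python3 -c "
from h import *
print(jogrow([459.7,334.7,122]))
p=snap('side');a=p['image'][240:350,240:380,::-1];cv2.imwrite('pics/s3.png',cv2.resize(a,None,fx=5,fy=5,interpolation=cv2.INTER_CUBIC))"
```

```text
time: 15.85
tool_pos: [459.6, 333.4, 167.7]
tcp_rot: [179.7, 0.6, -23.0]
ft_force: [0.6, 0.3, -2.3]
finger_gap: 25.3
[ 0.0001 -0.0015  0.0457]
```

View pics/s3.png

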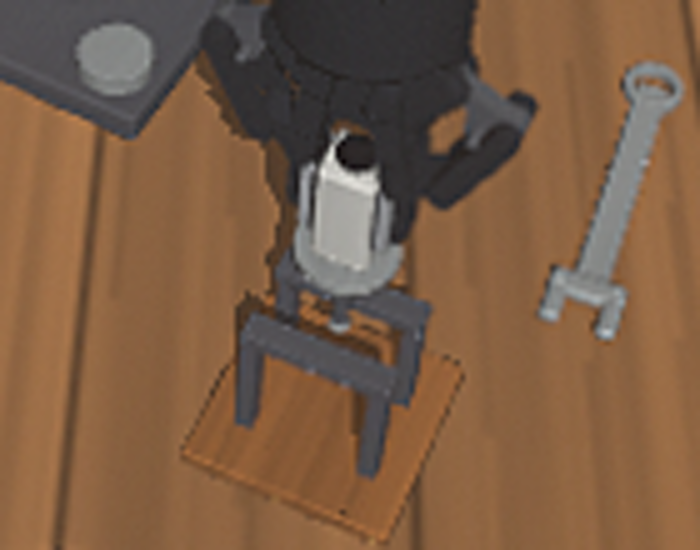

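The tip is entering the gap between the rails (crop (340,325)). Lowering.

```bash
python3 -m jog '[[0,-0.0015,0.01,0,10],[0,-0.0015,0.02,0,10],[0,-0.0015,0.03,0,10],[0,-0.0015,0.038,0,10],[0,-0.0015,0.042,0,10],[0,-0.0015,0.0445,0,10],[0,-0.0015,0.0445,0,10]]';python3 -c "
from h import *
print(jogrow([459.7,334.7,122]))"
```

```text
time: 16.6
tool_pos: [460.4, 335.4, 124.5]
tcp_rot: [179.8, 0.5, -23.0]
ft_force: [-0.1, -0.4, -1.7]
finger_gap: 25.3
[-0.0003  0.0009  0.0025]
```

```bash
python3 -m jog '[[-0.0003,0.0009,0.0015,0,10],[-0.0003,0.0009,0.0025,0,10],[-0.0003,0.0009,0.0028,0,10],[-0.0003,0.0009,0.0028,0,10]]'
```

```text
time: 17.0
tool_pos: [459.9, 334.8, 122.2]
tcp_rot: [179.8, 0.5, -23.0]
ft_force: [-1.0, -0.8, 0.8]
finger_gap: 25.1
```

```bash
python3 -m jog '[[0,0,0,0,40],[0,0,0,0,70],[0,0,0,0,100],[0,0,0,0,100],[0,0,-0.03,0,100],[0,0,-0.07,0,100],[0,0,-0.12,0,100],[0,0,-0.15,0,100]]';python3 - <<'E'
from h import *
p=snap('wrist');save(p,'w7.png')
for d in r.pinpoint(p,'probe_grip')[:2]: print(round(d['conf'],2),np.round(d['uv'],1),atz(p,d['uv'],114).round(1)[:2])
u,v=proj(p,[459,334,114]).astype(int)
c=p['image'][max(0,v-80):v+70,u-80:u+80,::-1]
cv2.imwrite('pics/w7c.png',cv2.resize(c,None,fx=3,fy=3,interpolation=cv2.INTER_CUBIC))
E
```

```text
time: 17.8
tool_pos: [462.1, 335.3, 276.6]
tcp_rot: [-180.0, 0.3, -23.0]
ft_force: [1.2, 0.8, 0.5]
finger_gap: 85.5
0.84 [253.3 183.4] [458.4 330.6]
0.71 [358.3 314.4] [510.7 132. ]
```

View pics/w7c.png

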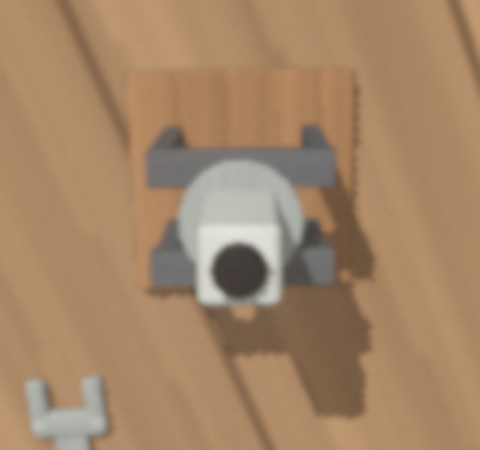

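Probe hangs square and seated, flange on the rails. Now the stone. I'll measure it in the first top picture and travel over.

```bash
cat > st.py <<'E'
from h import *
def corners(p,c0,z=30,y=120,sat=60,half=45):
    hsv=cv2.cvtColor(p['image'],cv2.COLOR_RGB2HSV); m=((hsv[...,1]<sat)&(hsv[...,2]>y)).astype(np.uint8)
    n,l,s,ce=cv2.connectedComponentsWithStats(m,connectivity=4); u=proj(p,[c0[0],c0[1],z])
    i=min((i for i in range(1,n) if s[i,4]>80),key=lambda i:np.linalg.norm(ce[i]-u))
    cs=max(cv2.findContours((l==i).astype(np.uint8),0,2)[0],key=len)[:,0]
    W=np.array([atz(p,q,z)[:2] for q in cs.astype(float)],np.float32); print(u,s[i])
    (c,wh,a)=cv2.minAreaRect(W); 
    if wh[0]<wh[1]: a+=90
    return c,wh,(a+90)%180-90
E
python3 - <<'E'
from st import *
p=snap('top'); p['image']=cv2.imread('pics/top0.png')[:,:,::-1].copy()
for y in(110,130,150): print(corners(p,(450,-311),y=y))
print(jogrow([520,-50,300]),jogrow([500,-330,280]),r.sense()['joint_pos'])
E
```

```text
[380.25905179 259.62683874] [368 249  22  27 318]
((444.6070556640625, -306.84832763671875), (59.475711822509766, 34.154422760009766), 21.698715209960938)
[380.25905179 259.62683874] [369 249  21  27 280]
((444.7381896972656, -307.2202453613281), (58.288509368896484, 32.19661331176758), 24.34121322631836)
[380.25905179 259.62683874] [446 179  28  29 311]
((616.6202392578125, -532.0183715820312), (72.76465606689453, 74.44169616699219), -5.875114440917969)
[ 0.2033  0.3325 -0.0258] [ 0.2943  0.5982 -0.0066] [30.66368205  2.62453552 88.07679833  0.25836597 89.37140342 53.63965489]
```

```bash
python3 -m jog '[[0.017,0.045,0,0,100],[0.034,0.09,0,0,100],[0.051,0.135,0,0,100],[0.068,0.18,0,0,100],[0.085,0.225,0,0,100],[0.103,0.27,0,0,100],[0.12,0.315,0,0,100],[0.137,0.36,0,0,100]]'; python3 -c "
from h import *
print(jogrow([480,-320,280]),r.sense()['joint_pos'])"
```

```text
time: 18.75
tool_pos: [447.0, -51.0, 272.7]
tcp_rot: [-179.9, 0.4, -23.0]
ft_force: [0.2, 0.2, -0.1]
finger_gap: 85.2
[ 0.1353  0.2348 -0.0085] [-13.14612211 -16.51446452 105.98561446   0.13861406  90.88739506
   9.82305657]
```

```bash
python3 -m jog '[[0.02,0.035,0,8,100],[0.04,0.07,0,16,100],[0.06,0.105,0,24,100],[0.08,0.14,0,32,100],[0.1,0.17,0,40,100],[0.12,0.2,0,44,100],[0.13,0.228,0,44,100],[0.13,0.228,0,44,100]]'
python3 - <<'E'
from st import *
p=snap('wrist');save(p,'w8.png');print(p['Tw'][:3,3])
for d in r.pinpoint(p,'stone_mid')[:3]: print(round(d['conf'],2),np.round(d['uv'],1),atz(p,d['uv'],15).round(1)[:2])
for y in (110,130): print(corners(p,(445,-307),y=y))
E
```

```text
time: 19.55
tool_pos: [476.3, -314.4, 268.8]
tcp_rot: [179.6, 0.5, -67.2]
ft_force: [-0.5, 1.2, -0.2]
finger_gap: 85.4
[ 544.38513421 -286.81214248  388.7566191 ]
0.98 [243.9 180.9] [ 443.5 -313.2]
0.93 [295.1 118.5] [ 543.7 -341.5]
[239.3977822  181.18532262] [ 227  155   28   50 1330]
((446.9658508300781, -308.05133056640625), (64.87454986572266, 33.879337310791016), 22.873537063598633)
[239.3977822  181.18532262] [ 227  155   28   50 1324]
((446.9658203125, -308.0513000488281), (64.87454223632812, 33.879241943359375), 22.873640060424805)
```

View pics/w8.png

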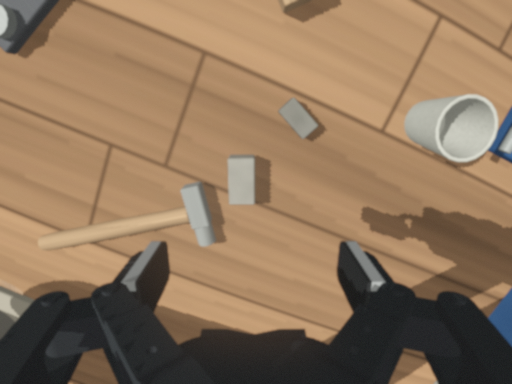

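Stone at px (241,180) measures 65x34 and lies beside the hammer head at (203,190). The small grey decoy is at (298,118). I'll grip along the stone's long axis to keep the fingers off the hammer.

```bash
python3 -m jog '[[0,0,0,-8.5,100],[0,0,0,-17,100],[0,0,0,-25.5,100],[0,0,0,-34,100],[0,0,0,-42.5,100],[0,0,0,-51,100],[0,0,0,-59.5,100],[0,0,0,-68,100]]'; python3 -m jog '[[0,0,0.02,-8,100],[0,0,0.04,-16,100],[0,0,0.06,-22,100],[0,0,0.06,-22,100]]'
python3 - <<'E'
from st import *
p=snap('wrist');save(p,'w9.png')
for d in r.pinpoint(p,'stone_mid')[:3]: print(round(d['conf'],2),np.round(d['uv'],1),atz(p,d['uv'],15).round(1)[:2])
print(corners(p,(446,-308),y=110))
print(jogrow([446.5,-308.3,120]),jogrow([446.5,-308.3,28]))
E
```

```text
time: 20.45
tool_pos: [476.9, -309.8, 268.7]
tcp_rot: [-179.6, 0.5, 1.4]
ft_force: [-0.1, -0.1, 0.2]
finger_gap: 85.4
time: 20.85
tool_pos: [474.8, -306.6, 204.7]
tcp_rot: [-179.1, 0.5, 23.6]
ft_force: [-0.4, 1.1, -0.4]
finger_gap: 85.0
0.95 [229.8 167.3] [ 445.  -309.7]
0.65 [295.7 224.7] [ 540.2 -341.5]
[230.06971302 169.11429857] [ 199  150   60   36 2124]
((443.5667724609375, -307.47943115234375), (62.128021240234375, 37.053836822509766), 23.65999412536621)
[-0.0268 -0.0107  0.0887] [-0.0263 -0.0096  0.1807]
```

```bash
python3 -m jog '[[-0.0278,-0.0107,0.02,0,100],[-0.0278,-0.0107,0.06,0,100],[-0.0278,-0.0107,0.0887,0,100],[-0.0278,-0.0107,0.0887,0,100],[-0.0278,-0.0107,0.0887,0,100]]'; python3 -c "
from h import *
print(jogrow([445.5,-308,28]))
p=snap('wrist');save(p,'w10.png')"
```

```text
time: 21.45
tool_pos: [446.2, -308.8, 121.5]
tcp_rot: [-179.4, 0.3, 23.2]
ft_force: [-0.5, 0.3, -0.0]
finger_gap: 85.3
[0.0002 0.     0.0935]
```

View pics/w10.png

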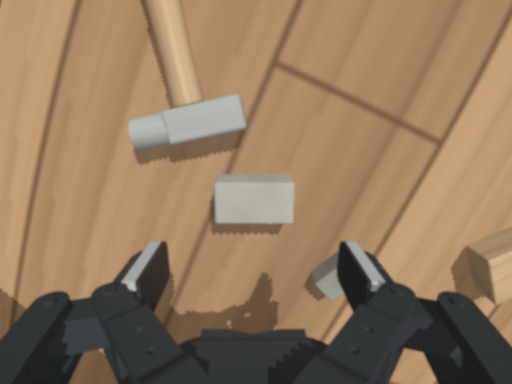

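```bash
python3 -m jog '[[0,0,0.03,0,100],[0,0,0.06,0,100],[0,0,0.085,0,100],[0,0,0.0925,0,100],[0,0,0.0925,0,100],[0,0,0.0925,0,70],[0,0,0.0925,0,60],[0,0,0.0925,0,55]]' 40;python3 -m jog '[[0,0,0,0,55],[0,0,0,0,55]]';python3 -m jog '[[0,0,-0.03,0,55],[0,0,-0.08,0,55],[0,0,-0.12,0,55],[0,0,-0.12,0,55]]'; python3 -c "
from h import *
print(jogrow([516.3,40.3,150]),r.sense()['joint_pos'])
p=snap('wrist');save(p,'w11.png')"
```

```text
time: 22.3
tool_pos: [447.8, -310.2, 32.7]
tcp_rot: [-179.7, 0.1, 23.2]
ft_force: [0.1, 0.5, 7.3]
finger_gap: 60.8
time: 22.5
tool_pos: [448.5, -310.7, 33.8]
tcp_rot: [-179.8, 0.1, 23.2]
ft_force: [0.4, -0.8, -2.4]
finger_gap: 61.2
time: 22.9
tool_pos: [452.1, -313.7, 161.4]
tcp_rot: [179.6, -0.2, 23.2]
ft_force: [1.3, -1.5, -1.1]
finger_gap: 60.9
[ 0.1986 -0.3001  0.0099] [-4.00977014e+01  2.95136345e+00  9.98330778e+01 -1.25688868e-03
  7.67381376e+01 -6.33227623e+01]
```

View pics/w11.png

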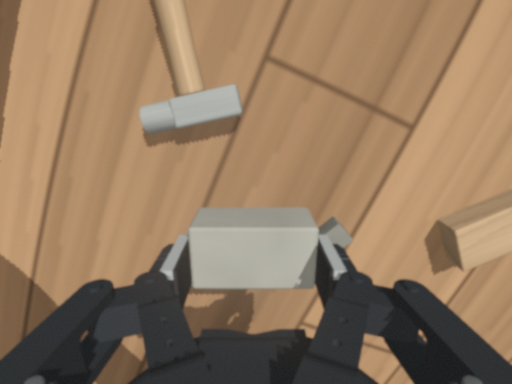

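Run:
```python
from h import *
p=snap('wrist'); T=toolT()
q=np.array([atz(p,u,T[2,3]-3.8) for u in((191,237),(317,236),(313,288),(192,288))]); L=(q-T[:3,3])@T[:3,:3]
print(L.round(1), L.mean(0).round(1))
m=L.mean(0); print(jogrow(np.array([516.3,40.3,120])-T[:3,:3]@[0,m[1],0]))
```

```text
[[-30.9 -10.8   3.8]
 [ 29.8 -11.2   3.8]
 [ 29.8  18.4   3.8]
 [-32.5  18.3   3.8]] [-0.9  3.7  3.8]
[ 0.2001 -0.3007  0.0353]
```

```bash
python3 -m jog '[[0.025,-0.038,0,0,55],[0.05,-0.076,0,0,55],[0.075,-0.114,0,0,55],[0.1,-0.152,0,0,55],[0.125,-0.19,0,0,55],[0.15,-0.228,0,0,55],[0.175,-0.266,0,0,55],[0.195,-0.295,0,0,55]]'
```

```text
time: 23.8
tool_pos: [510.8, 39.0, 152.9]
tcp_rot: [-179.9, 0.2, 23.3]
ft_force: [0.6, -0.9, -1.4]
finger_gap: 60.8
```

Run:
```python
from h import *
T=toolT(); print(jogrow(np.array([516.3,40.3,80])-T[:3,:3]@[-0.5,3,0]))
```

```text
[ 0.0063 -0.0018  0.0729]
```

```bash
python3 -m jog '[[0.0063,-0.0018,0.03,0,55],[0.0063,-0.0018,0.06,0,55],[0.0063,-0.0018,0.0729,0,55],[0.0063,-0.0018,0.0729,0,55],[0.0063,-0.0018,0.0729,0,55]]'
python3 - <<'E'
from h import *
T=toolT(); print(jogrow(np.array([516.3,40.3,69])-T[:3,:3]@[-0.5,3,0]))
p=snap('side');a=p['image'][170:280,220:340,::-1];cv2.imwrite('pics/s4.png',cv2.resize(a,None,fx=5,fy=5,interpolation=cv2.INTER_CUBIC))
E
```

```text
time: 24.3
tool_pos: [515.3, 42.9, 79.9]
tcp_rot: [-179.8, 0.3, 23.2]
ft_force: [-0.7, -0.3, -0.6]
finger_gap: 61.3
[ 0.0005 -0.0002  0.0109]
```

Picture limit reached, so I'll lower by force and check numerically.

```bash
python3 -m jog '[[0,0,0.004,0,55],[0,0,0.007,0,55],[0,0,0.009,0,55],[0,0,0.01,0,55],[0,0,0.01,0,55]]';python3 -m jog '[[0,0,0,0,55]]'
```

```text
time: 24.85
tool_pos: [516.1, 42.8, 70.8]
tcp_rot: [-179.9, 0.2, 23.2]
ft_force: [-0.4, 0.6, -1.6]
finger_gap: 61.0
time: 24.95
tool_pos: [516.1, 42.8, 70.9]
tcp_rot: [-179.9, 0.2, 23.2]
ft_force: [0.3, -0.1, -1.3]
finger_gap: 60.7
```

```bash
python3 -m jog '[[0,0,0.001,0,55],[0,0,0.002,0,55],[0,0,0.002,0,55]]';python3 -m jog '[[0,0,0.001,0,55],[0,0,0.0015,0,55],[0,0,0.0015,0,55]]'
```

```text
time: 25.25
tool_pos: [515.9, 42.8, 68.7]
tcp_rot: [-179.9, 0.2, 23.2]
ft_force: [0.1, 0.9, -1.5]
finger_gap: 61.2
time: 25.55
tool_pos: [516.1, 42.8, 67.7]
tcp_rot: [-179.9, 0.2, 23.2]
ft_force: [-2.6, 0.1, 4.4]
finger_gap: 61.0
```

Contact (about +6 N) at TCP z 67.7. That fits the 35 mm pad, since a low pad would give contact near 64.5. Releasing.

```bash
python3 -m jog '[[0,0,0,0,70],[0,0,0,0,85],[0,0,0,0,100],[0,0,0,0,100],[0,0,-0.03,0,100],[0,0,-0.08,0,100],[0,0,-0.13,0,100],[0,0,-0.16,0,100]]'
python3 - <<'E'
from st import *
p=snap('wrist');save(p,'w12.png')
for d in r.pinpoint(p,'stone_mid')[:3]: print(round(d['conf'],2),np.round(d['uv'],1),atz(p,d['uv'],50).round(1)[:2])
for d in r.pinpoint(p,'pad1')[:4]: print('pad',round(d['conf'],2),atz(p,d['uv'],20).round(1)[:2])
for y in(105,130,150): print(corners(p,(516,40),z=65,y=y))
s=snap('side'); t=snap('top')
for q in(s,t):
  for l,z in(('stone_mid',50),('probe_grip',114),('wax_bell',0)):
    for d in r.pinpoint(q,l)[:2]: print(l,round(d['conf'],2),atz(q,d['uv'],z).round(1)[:2])
E
```

```text
time: 26.35
tool_pos: [518.0, 42.7, 232.2]
tcp_rot: [-180.0, -0.1, 23.2]
ft_force: [0.2, 0.4, 0.1]
finger_gap: 85.5
0.83 [253.9 169.4] [515.5  47.5]
pad 0.85 [677.4  86.6]
pad 0.76 [622.4 -14.1]
[251.54801128 179.48043544] [  221    72   217   191 18799]
((587.7105712890625, 69.94481658935547), (163.03439331054688, 190.5860595703125), -19.167816162109375)
[251.54801128 179.48043544] [ 221  154   62   38 2282]
((512.9475708007812, 46.286415100097656), (62.404701232910156, 38.58342742919922), 23.169530868530273)
[251.54801128 179.48043544] [ 221  155   61   36 2119]
((512.8411865234375, 46.276302337646484), (61.60380172729492, 36.48622131347656), 23.169885635375977)
stone_mid 0.79 [518.3  33.2]
probe_grip 0.69 [464.9 330.5]
wax_bell 0.93 [736.8 260.9]
wax_bell 0.24 [517.   -8.1]
stone_mid 0.51 [ 543.4 -329.7]
probe_grip 0.73 [460.3 337.9]
wax_bell 0.62 [727.8 262. ]
```

```bash
python3 -m jog '[[-0.018,0.042,0,0,100],[-0.036,0.084,0,0,100],[-0.054,0.126,0,0,100],[-0.072,0.168,0,0,100],[-0.09,0.21,0,0,100],[-0.108,0.252,0,0,100],[-0.108,0.252,0,0,100]]'
python3 - <<'E'
from st import *
t=snap('top');save(t,'t9.png')
for y in(120,140,150): print(corners(t,(516,40),z=65,y=y))
for q in(t,snap('side')):
  for l,z in(('stone_mid',50),('probe_grip',114),('wax_bell',0)):
    for d in r.pinpoint(q,l)[:2]: print(l,round(d['conf'],2),atz(q,d['uv'],z).round(1)[:2])
E
```

```text
time: 27.6
tool_pos: [515.2, -236.6, 225.5]
tcp_rot: [-179.9, 0.4, 23.0]
ft_force: [-0.6, 1.0, 0.4]
finger_gap: 84.9
[239.80935576 234.97814897] [227 223  22  28 319]
((512.8193969726562, 46.678977966308594), (60.263145446777344, 31.874601364135742), 23.71439552307129)
[239.80935576 234.97814897] [192 210  14  14 122]
((561.5560913085938, 140.63113403320312), (32.69536590576172, 27.62420082092285), 70.85020446777344)
[239.80935576 234.97814897] [143 145  11  16 100]
((724.4412841796875, 269.0711669921875), (39.261688232421875, 24.815776824951172), 7.871221542358398)
stone_mid 0.65 [510.8  45.5]
probe_grip 0.81 [460.2 336.1]
wax_bell 0.94 [726.4 263. ]
stone_mid 0.68 [524.4  43.6]
stone_mid 0.58 [ 553.8 -281.4]
wax_bell 0.59 [734.6 261.6]
```

```bash
python3 -c "
from bench import r
print(r.hand_in())"
```

```text
the job is handed in; nothing more can be done
None
```

The job is done and handed in at about 28 s of robot time; no verdict came back.

- **Probing:** I touched pads 1 to 4 clockwise from the eared corner. The forces put the pad tops at about 31.5, 32.0, 34.7 and 32.1 mm, so pad 3 is the high one.
- **Probe:** I hung it back on its rack and let go. The close wrist picture showed it square with its flange on the rails. The last top-camera fix was (460, 336), against a seat at about (459, 334).
- **Stone:** I laid the larger grey block on pad 3 and released it. It made contact at a height that fits the 35 mm pad. The top camera puts its centre 7 mm from the pad's centre, against a limit of 15.
- **Bell:** It shows no movement in the camera fixes. The arm was clear of everything at hand-in.

**Disagreements and gaps:**
- The detectors disagreed on the stone's final position. The wrist and top cameras put it 5 to 8 mm off centre, and the side camera gave one fix 7 mm off and another 9 mm off, the latter in nearly the opposite direction.
- I judged that the stone lies flat from its outline and the contact height. The 12-picture limit was used up, so I never viewed it on the pad.
- In the last side view the detector reported no probe; the top camera still found it in place.

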